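Clamp the wide clip-top jar

ROBOT

A 6-joint arm with a two-finger parallel gripper is mounted at the origin on a cart in front of the work surface, level with it; the furniture and walls round the work are solid. World frame = base frame: x ahead of the robot, y to its left, z up, the work surface at z = 0. Lengths are in mm, angles in rad, forces in N, time in s.
With the tool pointing down it reaches from about 275 to 825 mm from the base axis. Payload 5.2 kg.
Tool frame: the origin (TCP) lies at the very end of the fingers, on their centre line; the grasp point (between the pads) lies 19 mm behind it; z points along the fingers, y is the line along which they close (so a half turn about z gives the same grasp; the last joint's range is limited). The gripper opens to 93 mm and grips with 3 to 60 N. Pads are 15 mm wide; open, the fingers measure 128 mm over their backs; the gripper's body (75 mm by 188 mm) begins 65 mm behind the grasp point.
Start: joints at [-1.311, 0.259, 1.535, -0, 1.348, -0.203], TCP at [245.571, -492.138, 218.653] pointing down, gripper open.
Joint ranges: [-3.14, 3.14], [-0.91, 2.08], [0.19, 2.58], [-1.22, 4.36], [0.22, 2.71], [-3.12, 3.12]. Speed limits (rad/s): [2.57, 2.57, 3.14, 3.14, 3.14, 3.14].

INTERFACE

Orientations are given as [roll, pitch, yaw] about the fixed x, y, z axes, in that order (R = Rz(yaw) Ry(pitch) Rx(roll)).
In Python, from bench import robot gives the robot as it stands. The module is installed in compiled form; this text tells all that it offers. Calls block until the motion is done:
- robot.move_ptp(position, orientation): joint-space move of the TCP to a pose.
- robot.move_linear(position, ori=None, speed=150, f_stop=None): straight line of the TCP; ori=None keeps the orientation; speed is the mean speed in mm/s. With f_stop (N) it stops when the force on the tool has changed by that much, and returns True; else False.
- robot.move_j(angles): joint-space move.
- robot.move_gripper(opening): opening from 0.0 (shut) to 1.0 (fully open); the grip force is fixed at half the most; returns when the fingers have stopped.
- robot.sleep(seconds).
- robot.inverse_kinematics(position, orientation): joint angles nearest the present ones, or None.
- robot.get_image(name): name is "scene" or "top" or "wrist"; returns a dict with "img" (420x560x3 uint8, blue, green, red), "fovy" (degrees; the focal length in pixels is half the picture's height over the tangent of half this angle, whatever the lens; pixels are square), "cx", "cy" (the principal point, pixels), "k1" (the pictures are not rectified: a ray, as slopes to the right and down, at radius r is drawn at 1 + k1 r^2 times it, then the intrinsics apply), "eye" and "orientation" of the camera in the world. Camera axes: x right, y down, z forward; pixel columns grow to the right and rows downward; lengths in mm; the calibration is good to about 2 mm. A picture is of the moment at which its call begins. There is no depth.
A pose or a line that the arm cannot do raises robot.MotionError and nothing moves.
- robot.hand_in(): hands the job in; it is judged then, once.
Readings, each from a call of its own:
- robot.current_t(): time.
- robot.current_qpos(): joint angles.
- robot.current_joint_vel(): joint speeds.
- robot.current_joint_efforts(): joint torques, N m.
- robot.current_tcp_pos(): TCP position.
- robot.current_eef_rot(): TCP orientation.
- robot.current_contact_force(): force on the tool from outside, world axes, zero at the start.
- robot.current_ft_torque(): the same for the moment, N m.
- robot.current_gripper_width(): opening from 0.0 (shut) to 1.0 (fully open).
- robot.current_finger_force(): force on a finger pad.
Only numpy, scipy, OpenCV 4.12 (cv2) and the standard library are available. Lean on these libraries where they do the work, as an engineer would, in place of code of your own. Each camera call takes 0.05 s, during which the arm holds its last target. There are 200 camera calls.

TASK

Clamp the lid of the wide clip-top jar of thread spools: swing its clasp lever outward and all the way down, over centre, so that it snaps home against the jar and stays there. Leave the clasp of the slim jar open as it is.

Things in the scene. Friction and masses are not known exactly. Their poses are not given: they have to be found in the camera images.
- wide_jar: The jar to clamp: clear glass 100 mm across, 105 mm tall, thread spools inside, fixed firmly to the table. Origin: centre of its underside; z up; its front (clasp side) looks along its own -x. Round wooden lid hinged at the back, now ajar (highest point 125 mm up; 120 when shut). A wire bail, 42 mm wide, runs from the clasp to a lug at the lid's front edge (lug ends 68 mm from the jar's axis).
- wide_axle (a point): Centre of the clasp lever's axle: 64 mm in front of the jar's axis, 85 mm above the table; axes as the jar's, axle along y. The lever is a flat steel strap 16 mm wide, 4 mm thick, 62 mm from axle to its rolled end (a bar 26 mm wide, 8 mm thick), swinging in the x-z plane. Pushing straight down with closed fingertips centred 30 to 36 mm out (-x) from here carries it over; under 15 N.
- wide_clasp (a joint): Lever angle, rad. 0 = open (start): lever points out and up, 50 degrees from upright, end 47 mm out from the axle and 40 mm above. Grows as it swings outward and down: 0.70 level, about 1.33 (36 degrees below level) dead centre, 2.0 stop: clamped, hanging 15 degrees from straight down. The seal's spring pushes it back to 0 if let go before dead centre; past it, snaps it to 2.0 and holds it.
- slim_jar: The jar to leave alone: same height, make and fittings as the wide jar but only 70 mm across; its axle is 49 mm in front of its axis, 85 mm up; lid ajar (top 125 mm up), lever up (end 96 mm out from the jar's axis, 125 mm up). Fixed to the table. Origin: centre of its underside; front along its own -x.
- slim_clasp (a joint): Angle (rad) of the slim jar's clasp lever, same meaning as for the wide jar; 0 = open, to be left so.

How it is judged:
By the outcome, as a careful person would: the job done as asked, in the order asked, and still so for the second after the job is handed in, with the robot touching nothing.
It also fails if it takes over 29 s, if anything falls off the work surface, if the arm or the gripper's body presses on something with over 40 N, if the wrist force passes 120 N, or if a joint passes its speed limit or range.

## Working session

There is one attempt and no reset: what is moved stays moved. The work goes in short steps, each a Python script; the robot and the scene stay as the last script left them, time stands still between calls to the robot, and variables do not carry over. Pictures are saved under pics/ and viewed, at most 10 in all, crops included, and the job is handed in when it is done.

```bash
mkdir -p pics && cat > h.py <<'E'
import numpy as np, cv2, pickle
from scipy.spatial.transform import Rotation as Rn
def cam(d):
    h=d["img"].shape[0]; f=h/2/np.tan(np.radians(d["fovy"])/2)
    K=np.array([[f,0,d["cx"]],[0,f,d["cy"]],[0,0,1.]]); dist=np.array([d["k1"],0,0,0,0.])
    o=np.array(d["orientation"],float)
    R=o if o.shape==(3,3) else Rn.from_euler("xyz",o).as_matrix()
    return K,dist,R,np.array(d["eye"],float)
def ray(d,uv):
    K,dist,R,e=cam(d)
    p=cv2.undistortPointsIter(np.array([[uv]],float),K,dist,None,None,(3,100,1e-10))[0,0]
    return e,R@np.array([p[0],p[1],1])
def atz(d,uv,z):
    e,v=ray(d,uv); return e+v*(z-e[2])/v[2]
def proj(d,P):
    K,dist,R,e=cam(d); X=(np.atleast_2d(P)-e)@R
    return cv2.projectPoints(X,np.zeros(3),np.zeros(3),K,dist)[0][:,0]
E
python3 - <<'E'
from bench import robot
import cv2,pickle
for n in("scene","top"):
    d=robot.get_image(n); pickle.dump(d,open(n+".pkl","wb")); cv2.imwrite(f"pics/{n}0.png",d["img"])
    print(n,{k:v for k,v in d.items() if k!="img"})
print(robot.current_t(),robot.current_eef_rot())
E
```

```text
scene {'fovy': 46.18410326180954, 'cx': 280.67988660312034, 'cy': 214.27470426692946, 'k1': 0.005792481150577897, 'eye': array([ 787.62895422, -857.37093011,  461.10147463]), 'orientation': array([-1.98738049,  0.0084115 ,  0.30048571])}
top {'fovy': 45.89444954456989, 'cx': 283.47865095674365, 'cy': 214.13016039787902, 'k1': 0.04694704317719682, 'eye': array([ 390.17673065, -100.92359068,  923.13481205]), 'orientation': array([-2.9455999 ,  0.00759237, -1.57300099])}
0.1 [-3.14003523e+00 -2.95699938e-04  4.62870675e-01]
```

View pics/scene0.png

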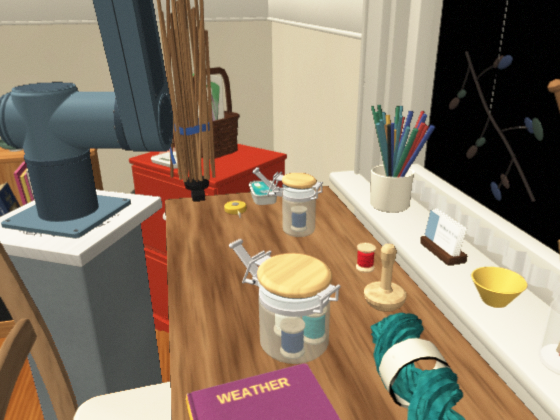

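View pics/top0.png

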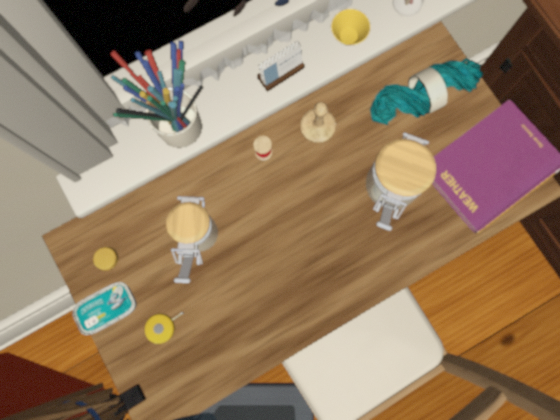

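The top view shows the wide jar's lid at about (405,170), with its lever ending near (386,226). The slim jar is at about (190,225), with its lever end at (183,280). In the scene view the wide lever ends near (237,245). I'll zoom in on the wide jar for precise points.

```bash
python3 - <<'E'
import pickle,cv2,numpy as np
a=pickle.load(open("top.pkl","rb"))["img"][125:245,345:445]; b=pickle.load(open("scene.pkl","rb"))["img"][230:360,222:347]
A=cv2.resize(a,(400,480),interpolation=cv2.INTER_CUBIC);B=cv2.resize(b,None,fx=3.2,fy=3.2,interpolation=cv2.INTER_CUBIC)
c=np.zeros((480,800,3),np.uint8);c[:,:400]=A;c[:B.shape[0],400:400+B.shape[1]]=B
cv2.imwrite("pics/z1.png",c)
from h import *
t=pickle.load(open("top.pkl","rb"));s=pickle.load(open("scene.pkl","rb"))
for uv,z in(((386,226),125),((405,170),120),((415,139),100)): print(atz(t,uv,z))
print(atz(s,(237,245),125))
E
```

```text
[ 528.34912399 -261.97330763  125.        ]
[ 624.11891775 -298.52486047  120.        ]
[ 685.51910106 -323.26271915  100.        ]
[ 531.23509742 -257.97528866  125.        ]
```

View pics/z1.png

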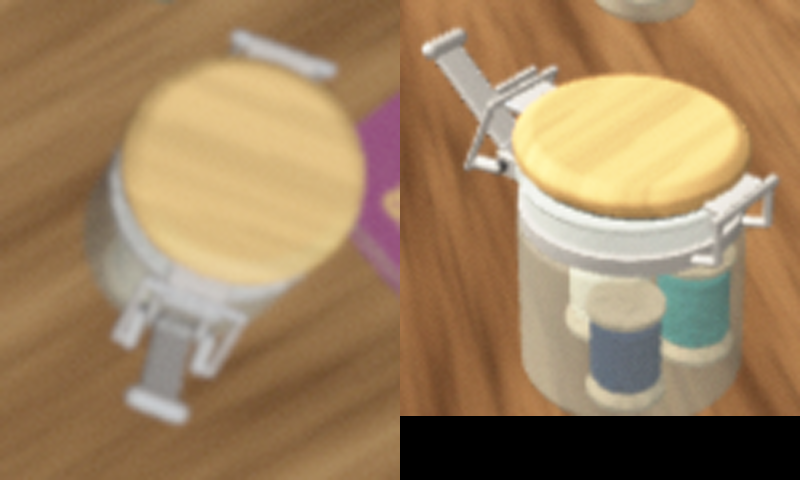

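The zoomed crop shows the lever's end bar at top (376.8,223.8)–(391.8,228.3) and scene (229.8,244.7)–(242.3,241.6). The lid centre is at top (405.8,168). The axle ends are near top (376.3,209) and (397,217). Next I'll fit the jar's x, y and yaw.

```bash
python3 - <<'E'
import pickle
from h import *
from scipy.optimize import least_squares
t=pickle.load(open("top.pkl","rb"));s=pickle.load(open("scene.pkl","rb"))
L=[((-111,13,125),t,(376.8,223.8)),((-111,-13,125),t,(391.8,228.3)),((-111,13,125),s,(229.8,244.7)),((-111,-13,125),s,(242.3,241.6)),
((0,0,119),t,(405.8,168)),((0,0,119),s,(294.5,274.5)),((-64,21,85),t,(376.5,209)),((-64,-21,85),t,(396.5,217)),]
def W(q,P): c,n=np.cos(q[2]),np.sin(q[2]); return np.array([q[0]+c*P[0]-n*P[1],q[1]+n*P[0]+c*P[1],P[2]])
def f(q,sw): return np.concatenate([proj(d,W(q,(P[0],sw*P[1],P[2])))[0]-uv for P,d,uv in L])
for sw in(1,-1):
    r=least_squares(f,[624,-298,-.37],args=(sw,),loss="soft_l1"); print(sw,r.cost,r.x); print(f(r.x,sw).reshape(-1,2).round(1).tolist())
    print("axle",W(r.x,(-64,0,85)),"push",W(r.x,(-97,0,85)),"end",W(r.x,(-111,0,125)))
for z in(118,119): print(atz(t,(405.8,168),z),atz(s,(294.5,274.5),z))
print("slim end",atz(t,(183,280),125),"slim lid",atz(t,(189,224),120))
E
```

```text
1 49.62307193308949 [ 6.29376277e+02 -2.99739719e+02 -3.81790203e-01]
[[-0.5, 0.5], [-0.4, 1.8], [10.1, -3.1], [-14.7, 6.3], [-0.4, -0.9], [-1.5, -2.6], [0.5, -7.3], [3.7, -6.5]]
axle [ 569.98433299 -275.89444754   85.        ] push [ 539.36036187 -263.59922927   85.        ] end [ 526.36837412 -258.38307606  125.        ]
-1 98.28685989257423 [ 6.30248238e+02 -3.00422837e+02 -4.16797043e-01]
[[12.7, 5.1], [-17.3, -5.7], [-0.1, 2.5], [-0.0, -0.6], [0.0, -1.4], [-1.0, -2.2], [22.7, 0.9], [-20.2, -16.6]]
axle [ 571.72725948 -274.51347447   85.        ] push [ 541.55237979 -261.15395967   85.        ] end [ 528.75091568 -255.48628672  125.        ]
[ 628.17090765 -300.51457049  118.        ] [ 632.65065118 -304.02888249  118.        ]
[ 627.87531221 -300.2666729   119.        ] [ 633.10234934 -305.64164748  119.        ]
slim end [442.03009385  65.45463929 125.        ] slim lid [533.68397365  60.18451437 120.        ]
```

```bash
cat > fit.py <<'E'
import pickle
from h import *
from scipy.optimize import least_squares
t=pickle.load(open("top.pkl","rb"));s=pickle.load(open("scene.pkl","rb"))
L=[((-111,13,125),t,(376.8,223.8)),((-111,-13,125),t,(391.8,228.3)),((-111,-13,125),s,(229.8,244.7)),((-111,13,125),s,(242.3,241.6)),
((0,0,119),t,(405.8,168)),((0,0,119),s,(294.5,274.5))]
def W(q,P): c,n=np.cos(q[2]),np.sin(q[2]); return np.array([q[0]+c*P[0]-n*P[1],q[1]+n*P[0]+c*P[1],P[2]])
def f(q): return np.concatenate([proj(d,W(q,P))[0]-uv for P,d,uv in L])
r=least_squares(f,[624,-298,-.37],loss="soft_l1"); q=r.x
if __name__=="__main__":
    print(r.cost,q); print(f(q).reshape(-1,2).round(1).tolist())
    print("axle",W(q,(-64,0,85)),"push",W(q,(-97,0,85)),"end",W(q,(-111,0,125)))
    o=[]
    for d,x0,y0 in((t,345,125),(s,215,225)):
        im=d["img"].copy(); im=cv2.resize(im[y0:y0+140,x0:x0+130],None,fx=3,fy=3,interpolation=cv2.INTER_CUBIC)
        def dr(Ps,c):
            p=proj(d,[W(q,P) for P in Ps]); p=((p-[x0,y0]+.5)*3).astype(int); cv2.polylines(im,[p.reshape(-1,1,2)],False,c,1)
        a=np.linspace(0,2*np.pi,60)
        dr([(50*np.cos(k),50*np.sin(k),0) for k in a],(0,0,255)); dr([(50*np.cos(k),50*np.sin(k),119) for k in a],(0,255,0))
        dr([(-64,21,85),(-64,-21,85)],(255,0,0)); dr([(-64,0,85),(-111,0,125)],(0,255,255)); dr([(-111,13,125),(-111,-13,125)],(255,0,255))
        o.append(im)
    cv2.imwrite("pics/fit.png",np.hstack(o))
E
python3 fit.py
```

```text
6.297805649614485 [ 6.31407318e+02 -3.01295153e+02 -3.97930257e-01]
[[-0.6, -1.3], [-0.6, 0.3], [-0.5, 3.4], [-0.6, 0.2], [0.5, -2.0], [-0.3, -1.8]]
axle [ 572.40795712 -276.49443953   85.        ] push [ 541.98641157 -263.70657159   85.        ] end [ 529.08030134 -258.28141549  125.        ]
```

View pics/fit.png

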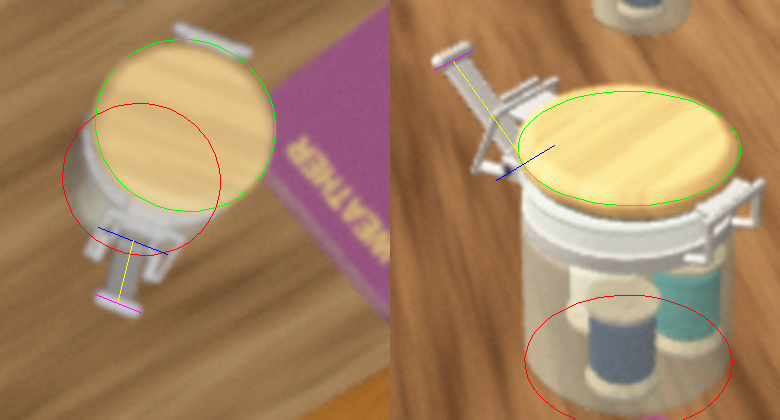

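The fit overlays well in both views: axle at about (571,−276), yaw −0.40. I'll hover over the push point with the gripper shut and refine with the closer wrist camera.

```bash
python3 - <<'E'
from bench import robot
from fit import *
ori=[np.pi,0,q[2]]
p=W(q,(-97,0,200)); j=robot.inverse_kinematics(p,ori); print(j)
robot.move_gripper(0.0); robot.move_ptp(p,ori)
d=robot.get_image("wrist"); pickle.dump(d,open("wrist.pkl","wb")); cv2.imwrite("pics/w0.png",d["img"])
print(robot.current_t(),robot.current_tcp_pos(),{k:v for k,v in d.items() if k!="img"}, proj(d,[W(q,P) for P in((-111,13,125),(-111,-13,125),(-64,0,85),(0,0,119))]))
E
```

```text
[-6.37714322e-01  3.65183518e-01  1.43135997e+00 -4.44089210e-16
  1.34504916e+00  1.33101226e+00]
3.0 [ 541.5021785  -264.63670876  200.07728042] {'fovy': 64.03467133434717, 'cx': 279.25805121435707, 'cy': 208.15389569160527, 'k1': 0.0105049458824173, 'eye': array([ 609.56492907, -291.85929591,  365.75356947]), 'orientation': array([ 2.87635783e+00, -5.44965971e-04, -1.96845536e+00])} [[262.25219156 235.85531885]
 [296.47231476 235.85772073]
 [279.34219516 166.63285862]
 [279.41237885  81.02962405]]
```

View pics/w0.png

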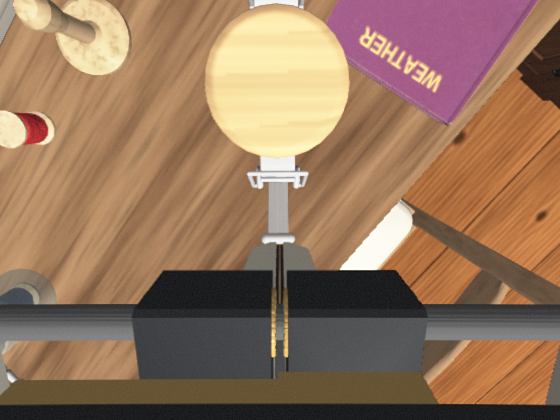

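In the wrist view the end bar is at (262–295, 239) against a predicted row of 236, so the jar is about 2 mm further out. The lateral match is under 1 mm. I'll push 1.7 mm further out and down.

```bash
python3 - <<'E'
from bench import robot
from fit import *
P=lambda z:W(q,(-98.7,0,z))
robot.move_linear(P(140),speed=120)
f0=np.array(robot.current_contact_force())
for z in(110,90,75,66,60,55,51):
    st=robot.move_linear(P(z),speed=40,f_stop=30)
    print(z,st,np.round(robot.current_tcp_pos(),1),np.round(np.array(robot.current_contact_force())-f0,1),robot.current_t())
    if st: break
d=robot.get_image("scene"); c=d["img"][200:380,170:370]; cv2.imwrite("pics/s1.png",cv2.resize(c,None,fx=3,fy=3,interpolation=cv2.INTER_CUBIC))
E
```

```text
110 False [ 540.5 -263.1  110.1] [-1.   0.6  5.1] 4.55
90 False [ 539.2 -262.8   89.7] [-4.6  0.3  4.4] 5.2
75 False [ 540.3 -263.    74.7] [0.9 0.1 1. ] 5.725
66 False [ 539.8 -262.5   65.1] [-0.3 -0.6 -1.1] 6.1
60 False [ 540.1 -262.8   59.5] [0.3 0.2 0.3] 6.4
55 False [ 540.2 -262.9   54.6] [-0.5 -0.4 -0.8] 6.675
51 False [ 540.2 -262.9   50.7] [ 0.7 -0.2 -0.4] 6.925
```

View pics/s1.png

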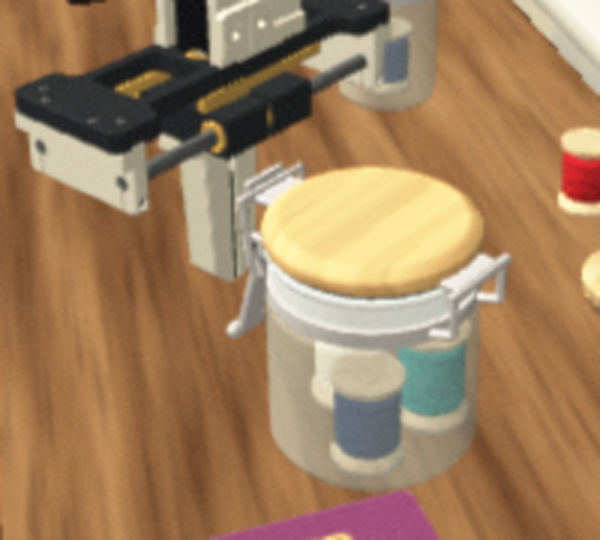

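The crop shows the lever hanging down against the jar, its end at crop (237,330), with the lid shut and the fingers clear. I'll retract straight up and check both clasps.

```bash
python3 - <<'E'
from bench import robot
from fit import *
robot.move_linear(W(q,(-110,0,60)),speed=60); robot.move_linear(W(q,(-110,0,230)),speed=150)
robot.move_j([-1.311,0.259,1.535,0,1.348,-0.203]); robot.sleep(0.5)
a=robot.get_image("scene")["img"][150:350,200:350]; b=robot.get_image("top")["img"][120:300,150:450]
A=cv2.resize(a,None,fx=2,fy=2,interpolation=cv2.INTER_CUBIC);B=cv2.resize(b,None,fx=1.6,fy=1.6)
c=np.zeros((400,780,3),np.uint8);c[:,:300]=A;c[:B.shape[0],300:]=B
cv2.imwrite("pics/s2.png",c);print(robot.current_t(),robot.current_contact_force())
E
```

```text
10.625 [-0.39130768  0.53444454 -0.56123804]
```

View pics/s2.png

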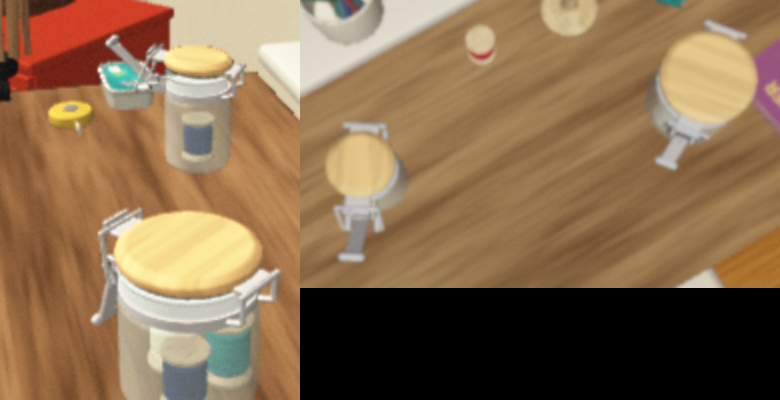

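The wide lever stays down, with its end at crop (100,318), and the slim lever is still up at crop (115,42). The robot is clear of everything.

```bash
python3 -c "
from bench import robot
print(robot.hand_in())"
```

```text
the job is handed in; nothing more can be done
None
```

The wide jar's clasp is over centre and snapped down against the jar, the slim jar's clasp is still open, and the job was handed in at about 10.6 s with the robot clear of everything.

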